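Slide the covered seed tray under the grow lamp until it seats on the hidden stop

ROBOT

A 7-joint arm with a two-finger parallel gripper is mounted at the origin on the work surface. World frame = base frame: x ahead of the robot, y to its left, z up, the work surface at z = 0. Lengths are in m, angles in rad, forces in N, time in s.
With the tool pointing down it reaches from about 0.425 to 0.925 m from the base axis. Payload 6.8 kg.
Tool frame: the origin (TCP) lies at the very end of the fingers, on their centre line; the grasp point (between the pads) lies 19 mm behind it; z points along the fingers, y is the line along which they close (so a half turn about z gives the same grasp; the last joint's range is limited). The gripper opens to 85 mm and grips with 20 to 120 N. Pads are 22 mm wide; open, the fingers measure 114 mm over their backs; the gripper's body (76 mm by 85 mm) begins 54 mm behind the grasp point. The pads swing forward as they close: fully open they stand 13 mm farther back than shut.
Start: joints at [-1.416, 0.477, 0.022, 1.555, -0.011, 1.109, -0.083], TCP at [0.175, 0.652, 0.231] pointing down, gripper open.
Joint ranges: [-2.96, 2.96], [-0.34, 2.1], [-1.41, 1.46], [0.24, 2.44], [-1.37, 4.51], [0.17, 1.92], [-2.96, 2.96]. Speed limits (rad/s): [2.39, 2.39, 3.14, 3.14, 3.14, 3.14, 3.14].

INTERFACE

Orientations are given as a rotation vector (axis times angle).
In Python, from bench import r gives the robot as it stands. The module is installed in compiled form; this text tells all that it offers.
- The arm moves only by the tool servo_tool, never from a script. Its argument "commands" is a list of rows, each a list of 7 numbers: the turn, a rotation vector about the world's x, y, z in degrees, then the shift along the world's x, y, z in mm, then the closure, from 0 (fully open) to 1 (shut). A call has 1 to 5 rows; each row is the pose to reach, as a shift and turn from the pose commanded when the call began; what a row does not reach only later rows make up. A row lasts 1/12 s, in which the tool goes at most 41.7 mm and 7.16 degrees, less where a joint would pass 70% of its speed; a pose out of reach is approached as far as the arm can. A call with a gripper value outside its range is refused whole. The fingers move at their own pace and stop on an object; "force" is the grip in N (left out, the last holds). Time passes only in rows, so rows that repeat a pose let the fingers close. It gives the time, the measured TCP pose, the force, the opening and the grip force at its end, in the units of the state.
- r.get_obs(): the state, without advancing time (a new reading comes with each control period).
- r.grab_frame(name): name is "side" or "top" or "wrist"; returns (picture, depth): 420x560x3 uint8, blue, green, red; 420x560 float32, m along the optical axis (not along the pixel's ray), 0 where there is no reading.
- r.camera_info(name): a dict with "vertical_fov" (degrees; the focal length in pixels is half the picture's height over the tangent of half this angle, whatever the lens; pixels are square), "cx", "cy" (the principal point, pixels), "cam_to_world" (4x4, takes a point from camera to world coordinates); the wrist camera has in their place "T_tool_cam" (4x4, takes a point from camera to tool coordinates, whose origin is the TCP and whose axes are the flange's). Camera axes: x right, y up, looking along -z (the intrinsics and any distortion apply to the point x, -y, -z); pixel columns grow to the right and rows downward; lengths in m; the calibration is good to about 2 mm. The wrist camera is an equidistant fisheye: a pixel r from the principal point sees the ray r / f radians off the axis. A picture is of the moment at which its call begins: read the wrist's pose just before it. camera_info takes no time and is no camera call.
- r.hand_in(): hands the job in; it is judged then, once.
The state is a dict: "clock": time; "joints": joint angles; "qvel": joint speeds; "tau": joint torques, N m; "tcp_pos": TCP position; "orientation": TCP orientation; "contact_force": force on the tool from outside, world axes, zero at the start; "moment": the same for the moment, N m; "grip_width": finger opening in m; "gripper_force": force on a finger pad.
Only numpy, scipy, OpenCV 4.12 (cv2) and the standard library are available. Lean on these libraries where they do the work, as an engineer would, in place of code of your own. Each camera call takes 0.05 s, during which the arm holds its last target. There are 200 camera calls.

TASK

Set the covered seed tray down on the open front of the grow-lamp station's shelf, lined up with the hood and tail towards you, and let go of it there. Then take it again at the tail end and slide it in under the hood, feeling for the hidden stop: it must be fully home with the lamp switch pressed in, but do not shove the stop back. Leave it there upright and let go, and do not disturb the other things on the table.

Things in the scene. Friction and masses are not known exactly. Their poses are not given: they have to be found in the camera images.
- tray: covered seed tray: green tub with white lid, 0.4 to 0.75 kg, loose, not to be tipped. Origin: centre of its underside; x points from tail to front, z up. Its widest part is a rim 170 mm (x) by 125 mm (y), 50 to 56 mm above its underside; the tub below is 160 x 115 mm; the lid's flat top is 74 mm up
- rib (a point): centre of the white rib handle on the tray's lid: 70 mm long (along tray x), 16 mm wide (y), from 74 to 104 mm above the tray's underside; this point is 89 mm up, over the tray's centre
- tail (a point): grip point of the tray's green tail grip, a tongue out behind the rim at its -x end: 16 mm wide (y), from 30 to 54 mm above the underside, ending 129 mm behind the tray's centre; this point is 107 mm behind the centre and 42 mm up; to be pinched across y
- station: fixed grow-lamp station: grey shelf, low white hood over its far part. Origin on the table (z = 0); x points into the hood, z up. Shelf top 20 mm up, from x = -100 to 320 mm, 190 mm wide, centred on y = 0. Hood front edge at x = 100 mm, underside 155 mm and roof 185 mm above the table; its side walls leave a straight passage 145 mm wide
- dock (a point): point on the open front of the shelf, on its top, at station x = 0, y = 0; axes as the station's. With the tray's origin here and its front to the hood, the front rim is 15 mm short of the hood, so that the tray can be set down from above
- mouth (a point): middle of the hood's mouth at shelf level, station x = 100 mm; axes as the station's
- lamp_switch (a joint): lamp switch at the end of the passage, hidden by the hood: a broad plate that the tray's front rim presses; 0 free, 0.008 m fully pressed. It gives softly (1 N, too weak to push the tray back), then the tray meets the solid stop. Its place varies: the tray meets it 50 to 100 mm further in than with its origin at the dock. Sliding the tray takes 2 to 9 N
- stop_bracket (a joint): the bracket behind the switch that is the solid stop; 0 as found. It holds up to about 30 N and slips further in (m) if it is shoved harder
- seedling_pot: terracotta pot, 96 mm across, 88 mm tall, with green seedlings to 150 mm; a bystander; origin at its underside
- small_pot: empty black plastic pot, 66 mm across, 60 mm tall; a bystander; origin at its underside
- plate: white paper plate, 190 mm across, 20 mm high; a bystander; origin at its underside
- label_cup: clear cup, 72 mm across, 90 mm tall, holding white plant labels to 140 mm; a bystander; origin at its underside
- cell_tray: empty open six-cell green tray without lid or tail, 170 x 125 x 55 mm; a bystander; origin at its underside
- dibber: wooden dibber 137 mm long, 28 mm thick, lying down; a bystander; origin at its underside
- spray: clear bottle with white cap, 66 mm across, 170 mm tall; a bystander; origin at its underside
Mind the look-alikes: they are no part of the job. Leave any black look-alike of the tray alone.

How it is judged:
By the outcome, as a careful person would: the job done as asked, in the order asked, and still so for the second after the job is handed in, with the robot touching nothing.
It also fails if it takes over 48 s, if anything falls off the work surface, if the arm or the gripper's body presses on something with over 40 N, if the wrist force passes 120 N, or if a joint passes its speed limit or range.

## Working session

There is one attempt and no reset: what is moved stays moved. The work goes in short steps, Python scripts to look and compute and a tool call to move; the robot and the scene stay as the last step left them, time stands still between calls to the robot, and variables do not carry over. Pictures are saved under pics/ and viewed, at most 10 in all, crops included, and the job is handed in when it is done.

Besides the shell and the picture viewer there is one more tool, called after "Emit:" as name(argument=value, ...) on one line, values as JSON. servo_tool: Moves the arm, as the interface text tells. Its arguments: {"type":"object","properties":{"commands":{"type":"array"},"force":{"type":"number"}},"required":["commands"]}

```bash
mkdir -p pics; cat > h.py <<'E'
import numpy as np, cv2
from scipy.spatial.transform import Rotation as R
from bench import r
def cloud(name, d):
    c=r.camera_info(name); f=210/np.tan(np.radians(c["vertical_fov"]/2))
    v,u=np.mgrid[0:420,0:560].astype(float)
    x=(u-c["cx"])/f; y=(v-c["cy"])/f
    P=np.stack([x*d,-y*d,-d,np.ones_like(d)],-1)
    return (P@np.array(c["cam_to_world"]).T)[...,:3]
E
python3 - <<'E'
from h import *
for n in("top","side"):
    im,d=r.grab_frame(n); cv2.imwrite(f"pics/{n}0.png",im); np.save(n+"0.npy",d); c=r.camera_info(n); print(n,c, (d==0).mean())
    P=cloud(n,d); np.save(n+"P.npy",P)
print(r.get_obs())
E
```

```text
top {'vertical_fov': 50.57589291831364, 'cx': 274.4130304642268, 'cy': 212.44913452245916, 'cam_to_world': array([[ 0.08541736,  0.97612841, -0.19969278,  0.24020712],
       [-0.99633086,  0.08476037, -0.01185297,  0.01604283],
       [ 0.00535601,  0.19997253,  0.97978686,  1.27075872],
       [ 0.        ,  0.        ,  0.        ,  1.        ]])} 0.003805272108843537
side {'vertical_fov': 55.38402626166873, 'cx': 276.89666455505005, 'cy': 213.18507019866075, 'cam_to_world': array([[ 0.72617896,  0.4202363 , -0.54411907, -0.30740197],
       [-0.68743114,  0.43216999, -0.58366731, -0.80667572],
       [-0.01012625,  0.79789131,  0.60271628,  0.91148048],
       [ 0.        ,  0.        ,  0.        ,  1.        ]])} 0.00407312925170068
{'clock': 0.1, 'joints': array([-1.41609245,  0.47771363,  0.02232789,  1.55631948, -0.01151877,
        1.10931636, -0.08309054]), 'qvel': array([ 0.00191571, -0.00077035,  0.00096814, -0.00325863,  0.00096854,
        0.00064465, -0.00061729]), 'tau': array([ 4.10147390e-03, -5.97764075e+01,  1.61357291e+00, -2.81958550e+01,
        1.28164468e-02,  4.93790314e-03,  6.48470888e-06]), 'tcp_pos': array([0.17521711, 0.6513198 , 0.23043918]), 'orientation': array([-4.11554797e-01, -3.11439724e+00,  2.55223707e-03]), 'contact_force': array([ 0.73473819,  0.35372624, -0.25074692]), 'moment': array([ 0.00624075,  0.00458   , -0.05701705]), 'gripper_force': 0.0, 'grip_width': 0.08565138991812567}
```

View pics/top0.png

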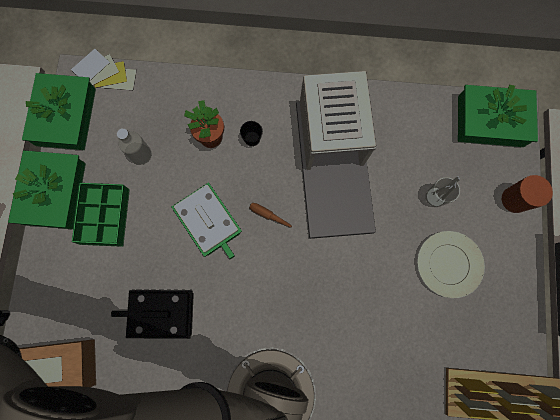

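View pics/side0.png

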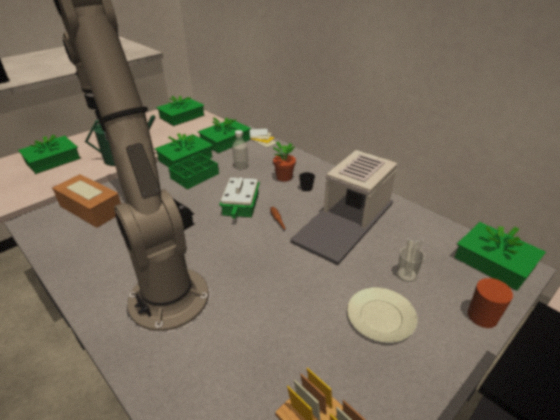

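The top view shows the white-lidded tray at about (205,217) with its tail at (228,252). The shelf is at (340,200), with the hood at (338,115) and the dibber at (270,214) between tray and shelf. The side view agrees with this.

```bash
python3 - <<'E'
from h import *
im=cv2.imread("pics/top0.png"); P=np.load("topP.npy"); X,Y,Z=P[...,0],P[...,1],P[...,2]
v,u=np.mgrid[0:420,0:560]
def plane(pts,z):
    c=r.camera_info("top"); f=210/np.tan(np.radians(c["vertical_fov"]/2)); T=np.array(c["cam_to_world"])
    p=np.atleast_2d(pts); d=np.c_[(p[:,0]-c["cx"])/f,-(p[:,1]-c["cy"])/f,-np.ones(len(p))]@T[:3,:3].T
    o=T[:3,3]; return (o+d*((z-o[2])/d[:,2])[:,None])[:,:2]
def rect(m,z,name):
    cs,_=cv2.findContours(m.astype(np.uint8),0,1); c=max(cs,key=cv2.contourArea)
    w=plane(c[:,0,:].astype(float),z); q=cv2.minAreaRect((w*1000).astype(np.float32)); print(name,q,cv2.contourArea(c)); print(cv2.boxPoints(q).round(0).tolist()); return q
hsv=cv2.cvtColor(im,cv2.COLOR_BGR2HSV)
roi=(u>165)&(u<248)&(v>175)&(v<265)
white=roi&(hsv[...,1]<50)&(hsv[...,2]>140)
green=roi&(hsv[...,1]>120)&(hsv[...,0]>45)&(hsv[...,0]<80)
print("lid z",np.percentile(Z[white],[5,50,95]))
rect(cv2.morphologyEx(white.astype(np.uint8),3,np.ones((15,15))),.074,"lid")
body=cv2.morphologyEx((white|green).astype(np.uint8),3,np.ones((5,5)))
op=cv2.morphologyEx(body,2,np.ones((17,17)));rect(op,.056,"rim")
tl=((body>0)&(cv2.dilate(op,np.ones((5,5)))==0)&(Z>.03)); uv=np.c_[u[tl],v[tl]].astype(float); print("tail",tl.sum(),plane(uv,.054).mean(0),uv.mean(0),np.median(Z[tl]))
rb=roi&(Z>.094); print("rib",rb.sum(),X[rb].mean(),Y[rb].mean(), Z[rb].mean())
roi=(u>285)&(u<390)&(v>150)&(v<250)
sh=roi&(Z>.012)&(Z<.03); print("shelf z",np.median(Z[sh]))
rect(sh,.02,"shelf")
cs=P[(u>280)&(u<400)&(v>50)&(v<180)&(Z>.17)&(Z<.2)]; print("roof z",np.median(cs[:,2])); q=cv2.minAreaRect((cs[:,:2]*1000).astype(np.float32)); print("roof",q, cv2.boxPoints(q).round().tolist())
roof=(u>280)&(u<400)&(v>50)&(v<180)&(Z>.17)&(Z<.2); rect(roof,.185,"roofray")
print(R.from_rotvec(r.get_obs()["orientation"]).as_matrix().round(3))
E
```

```text
lid z [0.06939572 0.07339788 0.10161142]
lid ((453.9311218261719, 218.4176025390625), (154.62051391601562, 110.28258514404297), 39.71521759033203) 2159.0
[[359.0, 211.0], [430.0, 127.0], [549.0, 225.0], [478.0, 310.0]]
rim ((446.7808837890625, 215.13978576660156), (147.9741668701172, 110.61759185791016), 7.149864673614502) 1630.5
[[366.0, 261.0], [380.0, 151.0], [527.0, 169.0], [513.0, 279.0]]
tail 674 [0.4518956  0.21357918] [207.89614243 219.82492582] 0.07019168448912494
rib 171 0.42645965136224356 0.19223836042270023 0.25306910820760553
shelf z 0.01934806318599136
shelf ((574.2587280273438, -145.0045623779297), (259.82220458984375, 189.9359130859375), 9.676986694335938) 5065.5
[[430.0, -73.0], [462.0, -260.0], [718.0, -217.0], [686.0, -30.0]]
roof z 0.18645417920298346
roof ((748.67822265625, -116.08134460449219), (220.06166076660156, 169.75584411621094), 9.82894515991211) [[626.0, -51.0], [655.0, -218.0], [872.0, -181.0], [843.0, -14.0]]
roofray ((744.7861328125, -115.22760009765625), (221.99533081054688, 169.64755249023438), 9.674129486083984) 4962.5
[[621.0, -50.0], [650.0, -217.0], [868.0, -180.0], [840.0, -13.0]]
[[-0.966  0.26  -0.   ]
 [ 0.26   0.966 -0.002]
 [-0.    -0.002 -1.   ]]
```

Emit:
servo_tool(commands=[[0,0,4,21,-33,0,0],[0,0,8,42,-66,0,0],[0,0,12,63,-99,0,0],[0,0,16,84,-132,0,0],[0,0,20,105,-165,0,0]])

```text
clock: 0.52
tcp_pos: [0.281, 0.4849, 0.2309]
orientation: [0.141, -3.138, 0.001]
contact_force: [1.9, 0.2, -0.2]
grip_width: 0.0852
gripper_force: 0.0
```

Emit:
servo_tool(commands=[[0,0,4,21,-33,0,0],[0,0,8,42,-66,0,0],[0,0,12,63,-99,0,0],[0,0,16,84,-132,0,0],[0,0,20,105,-165,0,0]])

```text
clock: 0.93
tcp_pos: [0.3859, 0.3198, 0.2312]
orientation: [0.684, -3.066, 0.0]
contact_force: [0.6, 0.1, 0.3]
grip_width: 0.0854
gripper_force: 0.0
```

Emit:
servo_tool(commands=[[0,0,5,17,-25,5,0],[0,0,10,34,-50,10,0],[0,0,14.5,50,-75,20,0],[0,0,14.5,50,-75,20,0]])

```text
clock: 1.27
tcp_pos: [0.4393, 0.241, 0.2527]
orientation: [-1.052, 2.958, -0.003]
contact_force: [1.3, -0.5, 0.4]
grip_width: 0.0853
gripper_force: 0.0
```

```bash
python3 - <<'E'
from h import *
o=r.get_obs();print(o["clock"],o["tcp_pos"],o["orientation"],o["joints"].round(2),o["contact_force"]);np.save("w1o.npy",np.r_[o["tcp_pos"],o["orientation"]])
im,d=r.grab_frame("wrist");cv2.imwrite("pics/w1.png",im);np.save("w1d.npy",d);print(r.camera_info("wrist"))
im,d=r.grab_frame("top");cv2.imwrite("pics/top1.png",im)
E
```

```text
1.2667 [0.43927434 0.24103119 0.25268792] [-1.05226556  2.95757353 -0.00315541] [-0.7   0.17  0.08  1.94 -0.01  1.03  1.64] [ 1.25888882 -0.52277844  0.37358792]
{'vertical_fov': 65.70646984690485, 'cx': 277.6003821715471, 'cy': 204.11318661744627, 'T_tool_cam': array([[ 3.83071634e-04,  9.54359557e-01,  2.98659823e-01,
         7.61026610e-02],
       [ 9.99999476e-01, -6.49062927e-04,  7.91428762e-04,
        -4.04396622e-04],
       [ 9.49156621e-04,  2.98659363e-01, -9.54359305e-01,
        -1.43921667e-01],
       [ 0.00000000e+00,  0.00000000e+00,  0.00000000e+00,
         1.00000000e+00]])}
```

View pics/w1.png

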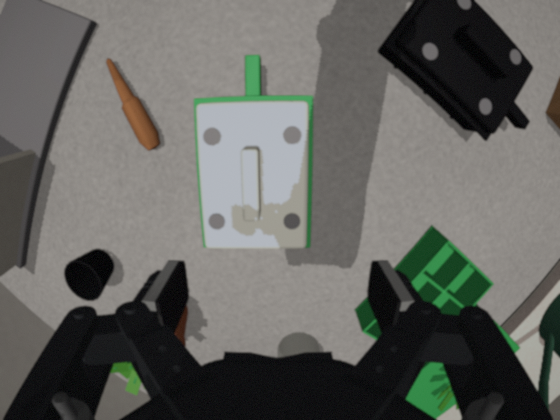

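The wrist view shows the white lid, about (200–310, 97–247), almost square with the picture. The rib is at (251,185) and the tail is up at (252,75).

```bash
cat >> h.py <<'E'
def wray(pts,z,pose):
    c=r.camera_info("wrist"); f=210/np.tan(np.radians(c["vertical_fov"]/2)); T=np.array(c["T_tool_cam"])
    p=np.atleast_2d(pts)-[c["cx"],c["cy"]]; n=np.hypot(*p.T)+1e-9; th=n/f
    d=np.c_[np.sin(th)*p[:,0]/n,-np.sin(th)*p[:,1]/n,-np.cos(th)]
    M=R.from_rotvec(pose[3:]).as_matrix(); d=d@(M@T[:3,:3]).T; o=pose[:3]+M@T[:3,3]
    return (o+d*((z-o[2])/d[:,2])[:,None])[:,:2]*1000
E
python3 - <<'E'
from h import *
im=cv2.imread("pics/w1.png"); pose=np.load("w1o.npy"); hsv=cv2.cvtColor(im,cv2.COLOR_BGR2HSV); v,u=np.mgrid[0:420,0:560]
g=(hsv[...,1]>120)&(hsv[...,0]>45)&(hsv[...,0]<80)&(u>185)&(u<325)&(v<255)
t=g&(v<93)&(v>60)
uv=np.c_[u[t],v[t]].astype(float)
w=wray(uv,.054,pose); print("tail top px",t.sum(),w.mean(0), "end",wray([[252,55]],.054,pose))
for row in (65,80,90): 
    x=u[row][t[row]]; print(row,x.min(),x.max(),wray([[x.min(),row],[x.max(),row]],.054,pose).round(1).tolist())
w_=((hsv[...,1]<60)&(hsv[...,2]>110)&(u>190)&(u<320)&(v>90)&(v<255)).astype(np.uint8)
w_=cv2.morphologyEx(w_|g.astype(np.uint8),3,np.ones((25,25)));w_=cv2.morphologyEx(w_,2,np.ones((31,31)))
c=max(cv2.findContours(w_,0,1)[0],key=cv2.contourArea)[:,0].astype(float)
q=cv2.minAreaRect(wray(c,.056,pose).astype(np.float32));print("rim",q,cv2.boundingRect(c.astype(np.float32)))
# discs
gray=cv2.cvtColor(im,6); d=((gray<150)&(hsv[...,1]<60)&(u>200)&(u<305)&(v>120)&(v<235)).astype(np.uint8)
n,l,s,ce=cv2.connectedComponentsWithStats(d)
for i in range(1,n):
    if s[i,4]>60: print("disc",s[i],wray(ce[i],.074,pose).round(1))
print("rib ends",wray([[251,149],[251,220]],.104,pose))
E
```

```text
tail top px 450 [373.72902836 152.6679946 ] end [[356.20263252 137.64552315]]
65 246 259 [[368.4, 139.5], [360.1, 150.1]]
80 246 259 [[380.8, 149.6], [372.5, 160.2]]
90 246 259 [[389.1, 156.2], [380.7, 166.9]]
rim ((461.0722961425781, 215.97604370117188), (187.40345764160156, 139.34164428710938), 38.082855224609375) (191, 91, 121, 164)
disc [283 126  18  18 239] [[394.9 221.5]]
disc [204 128  17  17 232] [[445.9 159.6]]
disc [244 146  18  75 294] [[450.9 222.8]]
disc [303 179   2  56  66] [[447.  281.3]]
disc [209 213  16  16 201] [[515.6 217.1]]
disc [282 212  20  19 287] [[464.5 279.1]]
rib ends [[426.80608217 198.42336243]
 [480.69398758 240.46252088]]
```

```bash
python3 - <<'E'
from h import *
o=r.get_obs();print(o["clock"],o["tcp_pos"],o["orientation"],abs(o["qvel"]).max(), R.from_rotvec(o["orientation"]).as_matrix().round(4)[:,0])
E
```

```text
1.3667 [0.43599129 0.24570496 0.25144635] [-1.05419779e+00  2.95909859e+00  2.08173321e-04] 0.04107665443757558 [-7.748e-01 -6.323e-01 -3.000e-04]
```

Emit:
servo_tool(commands=[[0,0,0,10,-14,-30,0],[0,0,0,19,-27,-60,0],[0,0,0,19,-27,-95,0],[0,0,0,19,-27,-125,0.3],[0,0,0,19,-27,-125,0.3]])

```text
clock: 1.78
tcp_pos: [0.4498, 0.2189, 0.1209]
orientation: [1.058, -2.947, 0.003]
contact_force: [-1.2, -0.5, 0.1]
grip_width: 0.064
gripper_force: 0.0
```

Emit:
servo_tool(commands=[[0,0,0,0,0,-15,0.3],[0,0,0,0,0,-30,0.3],[0,0,0,0,0,-44,0.3],[0,0,0,0,0,-44,0.3]])

```text
clock: 2.12
tcp_pos: [0.4528, 0.2206, 0.0813]
orientation: [1.061, -2.954, 0.0]
contact_force: [-0.9, -0.3, -0.8]
grip_width: 0.0598
gripper_force: 0.0
```

Emit:
servo_tool(commands=[[0,0,0,0,0,0,0.3]])

```text
clock: 2.2
tcp_pos: [0.454, 0.2209, 0.083]
orientation: [1.062, -2.956, -0.001]
contact_force: [-0.0, -1.2, 0.4]
grip_width: 0.0596
gripper_force: 0.0
```

Emit:
servo_tool(commands=[[0,0,0,1,-1,-3,0.5],[0,0,0,1,-1,-3,0.7],[0,0,0,1,-1,-3,1],[0,0,0,1,-1,-3,1],[0,0,0,1,-1,-3,1]], force=60)

```text
clock: 2.62
tcp_pos: [0.4555, 0.2196, 0.08]
orientation: [-1.061, 2.956, 0.001]
contact_force: [-2.2, 1.2, 4.7]
grip_width: 0.0147
gripper_force: 61.9
```

Emit:
servo_tool(commands=[[0,0,0,0,0,0,1],[0,0,0,0,0,0,1]])

```text
clock: 2.78
tcp_pos: [0.4555, 0.2196, 0.08]
orientation: [-1.061, 2.956, 0.001]
contact_force: [-1.4, 2.5, 6.3]
grip_width: 0.0146
gripper_force: 62.2
```

Emit:
servo_tool(commands=[[0,0,0,0,0,10,1],[0,0,0,0,0,30,1],[0,0,0,0,0,55,1],[0,0,0,0,0,75,1],[0,0,0,0,0,90,1]])

```text
clock: 3.2
tcp_pos: [0.4551, 0.2181, 0.1706]
orientation: [1.059, -2.957, 0.001]
contact_force: [1.3, 0.3, -6.3]
grip_width: 0.0148
gripper_force: 60.4
```

Emit:
servo_tool(commands=[[0,0,-2,4,-15,5,1],[0,0,-6,11,-45,10,1],[0,0,-10,18,-75,10,1],[0,0,-14,25,-105,10,1],[0,0,-18,32,-135,10,1]])

```text
clock: 3.62
tcp_pos: [0.4863, 0.0813, 0.1788]
orientation: [0.577, -3.086, 0.001]
contact_force: [0.4, -0.0, -7.0]
grip_width: 0.0147
gripper_force: 60.3
```

Emit:
servo_tool(commands=[[0,0,-3,8,-35,0,1],[0,0,-6,16,-70,0,1],[0,0,-8,24,-105,0,1],[0,0,-10,32,-140,0,1],[0,0,-11,38,-170,0,1]])

```text
clock: 4.03
tcp_pos: [0.5241, -0.0896, 0.1788]
orientation: [0.279, -3.127, 0.001]
contact_force: [0.7, 0.4, -7.7]
grip_width: 0.0151
gripper_force: 60.3
```

Emit:
servo_tool(commands=[[0,0,-1,5,-25,0,1],[0,0,-1,10,-45,0,1],[0,0,-1,13,-58,0,1],[0,0,-1,14,-63,0,1],[0,0,-1,14,-63,0,1]])

```text
clock: 4.45
tcp_pos: [0.5381, -0.1509, 0.1787]
orientation: [0.253, -3.129, 0.001]
contact_force: [-0.0, 0.2, -7.4]
grip_width: 0.0146
gripper_force: 60.3
```

Emit:
servo_tool(commands=[[0,0,0,0,0,0,1],[0,0,0,0,0,0,1],[0,0,0,0,0,0,1]])

```text
clock: 4.7
tcp_pos: [0.5391, -0.1476, 0.1791]
orientation: [0.262, -3.13, -0.001]
contact_force: [0.0, 0.3, -6.9]
grip_width: 0.015
gripper_force: 60.3
```

```bash
python3 - <<'E'
from h import *
o=r.get_obs();print(o["clock"],o["tcp_pos"],o["orientation"],o["joints"].round(2));np.save("w2o.npy",np.r_[o["tcp_pos"],o["orientation"]])
im,d=r.grab_frame("wrist");cv2.imwrite("pics/w2.png",im)
t,d=r.grab_frame("top");cv2.imwrite("pics/top2.png",t);np.save("top2P.npy",cloud("top",d))
cv2.imwrite("pics/both2.png",np.hstack([im[:,40:440],cv2.resize(t[40:260,260:470],(400,420))]))
E
```

```text
4.7 [ 0.53910291 -0.14756938  0.17909948] [ 2.61611258e-01 -3.13002778e+00 -1.43691730e-03] [-0.13  0.36  0.36  1.91 -0.16  0.9   2.04]
```

View pics/both2.png

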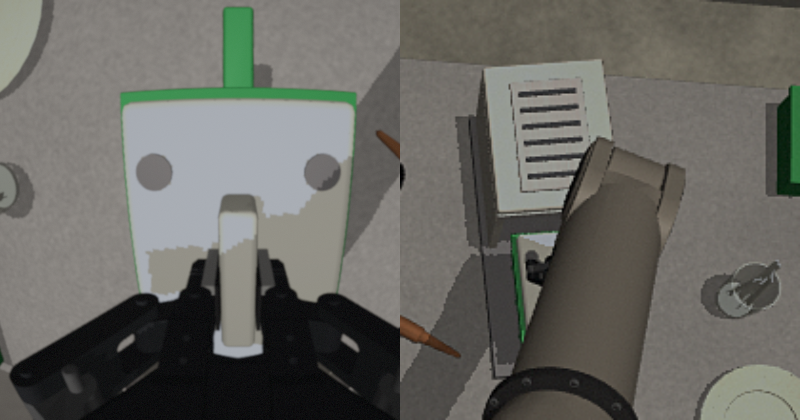

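Wrist half: the rib sits between the fingers at (238,270), and the rear lid discs are at (154,172) and (322,172). Top half: the tray hangs over the open shelf, just short of the hood. Next I check the tray's pose in the hand and cross-check the station with the side camera.

```bash
python3 - <<'E'
from h import *
im=cv2.imread("pics/w2.png"); pose=np.load("w2o.npy"); hsv=cv2.cvtColor(im,cv2.COLOR_BGR2HSV); v,u=np.mgrid[0:420,0:560]
gray=cv2.cvtColor(im,6); zt=pose[2]-.080
d=((gray<150)&(hsv[...,1]<60)&(u>170)&(u<385)&(v>145)&(v<195)).astype(np.uint8)
n,l,s,ce=cv2.connectedComponentsWithStats(d); D=[]
for i in range(1,n):
    if s[i,4]>300: D.append(wray(ce[i],zt+.074,pose)[0]); print(s[i],D[-1])
D=np.array(D); e=D[0]-D[1]; print("spacing",np.hypot(*e)); 
if np.sum(e*[0,1])<0:e=-e
yaw=np.degrees(np.arctan2(e[1],e[0]))-90; a=np.radians(yaw); print("yaw",yaw,"centre",D.mean(0)+45*np.array([np.cos(a),np.sin(a)]))
P=np.load("sideP.npy"); Z=P[...,2]; m=(Z>.012)&(Z<.028)&(P[...,0]>.40)&(P[...,0]<.66)&(P[...,1]<0)&(P[...,1]>-.3)
sm=cv2.cvtColor(cv2.imread("pics/side0.png"),cv2.COLOR_BGR2GRAY); print(sm[235,335],m.sum())
n,l,s,ce=cv2.connectedComponentsWithStats(cv2.morphologyEx(m.astype(np.uint8),2,np.ones((3,3)))); k=1+s[1:,4].argmax()
q=cv2.minAreaRect((P[l==k][:,:2]*1000).astype(np.float32)); print("side shelf",q,cv2.boxPoints(q).round().tolist())
E
```

```text
[ 176  153   37   38 1112] [ 501.23317599 -195.05382198]
[ 344  153   41   42 1425] [ 488.8486186  -113.62256433]
spacing 82.3676331131156
yaw 8.647620838365086 centre [ 539.52932625 -147.57212424]
88 2299
side shelf ((554.681884765625, -151.71551513671875), (228.33424377441406, 191.4435272216797), 8.929571151733398) [[427.0, -75.0], [457.0, -264.0], [682.0, -229.0], [653.0, -39.0]]
```

Emit:
servo_tool(commands=[[0,0,0.2,3,-3.5,-15,1],[0,0,0.2,3,-3.5,-35,1],[0,0,0.2,3,-3.5,-55,1],[0,0,0.2,3,-3.5,-68,1],[0,0,0.2,3,-3.5,-72,1]])

```text
clock: 5.22
tcp_pos: [0.5408, -0.1516, 0.1051]
orientation: [0.265, -3.126, -0.002]
contact_force: [-0.4, 0.3, -6.8]
grip_width: 0.0148
gripper_force: 60.3
```

Emit:
servo_tool(commands=[[0,0,0,0,0,-1,1],[0,0,0,0,0,-2,1],[0,0,0,0,0,-3,1],[0,0,0,0,0,-3,1]])

```text
clock: 5.55
tcp_pos: [0.543, -0.1527, 0.1052]
orientation: [-0.264, 3.129, -0.0]
contact_force: [-0.8, 0.1, -6.5]
grip_width: 0.015
gripper_force: 60.3
```

Emit:
servo_tool(commands=[[0,0,0,0,0,-1,1],[0,0,0,0,0,-2,1],[0,0,0,0,0,-3,1],[0,0,0,0,0,-3,1]])

```text
clock: 5.88
tcp_pos: [0.5423, -0.1526, 0.1012]
orientation: [0.264, -3.13, -0.0]
contact_force: [-0.9, 1.2, -7.1]
grip_width: 0.0147
gripper_force: 60.3
```

Emit:
servo_tool(commands=[[0,0,0,0,1,-1,1],[0,0,0,0,1,-2,1],[0,0,0,0,1,-2,1]])

```text
clock: 6.13
tcp_pos: [0.5424, -0.1515, 0.1001]
orientation: [-0.264, 3.13, 0.001]
contact_force: [-3.8, 2.0, 3.0]
grip_width: 0.0152
gripper_force: 61.6
```

Emit:
servo_tool(commands=[[0,0,0,0,0,1,0.7],[0,0,0,0,0,1,0.4],[0,0,0,0,0,1,0.3],[0,0,0,0,0,1,0.3]])

```text
clock: 6.47
tcp_pos: [0.543, -0.1518, 0.1007]
orientation: [-0.264, 3.129, -0.001]
contact_force: [-0.3, -0.5, -0.2]
grip_width: 0.0596
gripper_force: 0.0
```

Emit:
servo_tool(commands=[[0,0,0,0,0,15,0.3],[0,0,0,0,0,40,0.3],[0,0,0,-10,-1,70,0.3],[0,0,0,-45,-8,90,0.3],[0,0,0,-80,-14,95,0.3]])

```text
clock: 6.88
tcp_pos: [0.4647, -0.1664, 0.1986]
orientation: [-0.265, 3.124, -0.003]
contact_force: [0.5, 0.2, 0.2]
grip_width: 0.0598
gripper_force: 0.0
```

Emit:
servo_tool(commands=[[0,0,0,-26,-5,0,0.3],[0,0,0,-26,-5,0,0.3],[0,0,0,-26,-5,0,0.3],[0,0,0,-26,-5,0,0.3]])

```text
clock: 7.22
tcp_pos: [0.4373, -0.1705, 0.1957]
orientation: [-0.264, 3.129, -0.0]
contact_force: [1.0, 0.8, -0.3]
grip_width: 0.06
gripper_force: 0.0
```

```bash
python3 - <<'E'
from h import *
o=r.get_obs();print(o["clock"],o["tcp_pos"],o["orientation"],o["contact_force"]);np.save("w3o.npy",np.r_[o["tcp_pos"],o["orientation"]])
im,d=r.grab_frame("wrist");cv2.imwrite("pics/w3.png",im)
E
```

```text
7.2167 [ 0.43732623 -0.17053798  0.19568151] [-2.64331841e-01  3.12891471e+00 -3.42228435e-04] [ 0.97304561  0.77935206 -0.26930128]
```

View pics/w3.png

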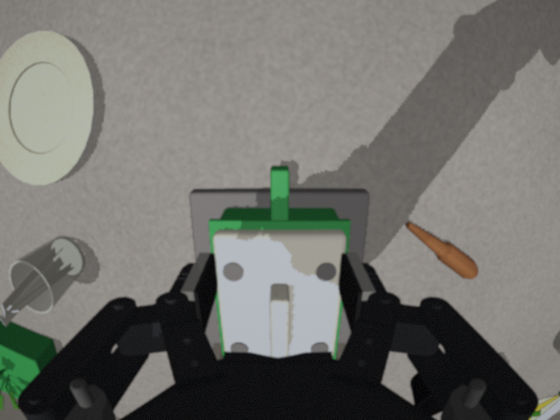

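The tray stands on the shelf, tail at (280,190) pointing at me. The shelf's front edge shows at row 190, columns 192–368, and the tray looks centred between them.

```bash
python3 - <<'E'
from h import *
im=cv2.imread("pics/w3.png"); pose=np.load("w3o.npy"); hsv=cv2.cvtColor(im,cv2.COLOR_BGR2HSV); v,u=np.mgrid[0:420,0:560]
a=np.radians(9.7); B=np.array([[np.cos(a),np.sin(a)],[-np.sin(a),np.cos(a)]])
def st(p): return (p@B.T).round(1)
gray=cv2.cvtColor(im,6)
c=wray([[192,190],[368,190]],.02,pose); print("shelf front",c,"st",st(c),np.degrees(np.arctan2(*(c[0]-c[1])[::-1])))
t=(hsv[...,1]>120)&(hsv[...,0]>45)&(hsv[...,0]<80)&(u>265)&(u<295)&(v>160)&(v<205)
for row in (170,180,190,200):
    x=u[row][t[row]]; print(row,x.min(),x.max(),st(wray([[x.min(),row],[x.max(),row]],.074,pose)).tolist())
d=((gray<150)&(hsv[...,1]<60)&(u>218)&(u<340)&(v>255)&(v<285)).astype(np.uint8)
n,l,s,ce=cv2.connectedComponentsWithStats(d)
for i in range(1,n):
    if s[i,4]>80: p=wray(ce[i],.094,pose);print("disc",s[i],p,st(p))
print("tcp st",st(pose[:2]*1000), "mid end tail",wray([[280,168]],.074,pose))
E
```

```text
shelf front [[ 461.42417918 -257.37414551]
 [ 430.4863514   -76.59293482]] st [[ 411.5 -331.4]
 [ 411.4 -148. ]] -80.28881316573535
170 272 287 [[380.1, -246.9], [380.1, -234.4]]
180 271 288 [[388.7, -247.8], [388.7, -233.5]]
190 270 288 [[397.3, -248.7], [397.3, -233.5]]
200 271 287 [[406.2, -247.9], [406.2, -234.2]]
disc [315 259  25  26 399] [[ 491.66645997 -117.79976742]] [[ 464.8 -199. ]]
disc [223 262  20  19 299] [[ 505.20471539 -198.85949263]] [[ 464.5 -281.1]]
tcp st [ 402.3 -241.8] mid end tail [[ 413.47910878 -173.06649716]]
```

Emit:
servo_tool(commands=[[0,0,0.1,-0.5,1,-20,0.3],[0,0,0.1,-0.5,1,-50,0.3],[0,0,0.1,-0.5,1,-80,0.4],[0,0,0.1,-0.5,1,-105,0.5],[0,0,0.1,-0.5,1,-115,0.5]])

```text
clock: 7.68
tcp_pos: [0.435, -0.1688, 0.0771]
orientation: [0.269, -3.125, -0.001]
contact_force: [-0.7, -0.2, -0.3]
grip_width: 0.043
gripper_force: 0.0
```

Emit:
servo_tool(commands=[[0,0,0,0,0,-10,0.5],[0,0,0,0,0,-20,0.5],[0,0,0,0,0,-30,0.5],[0,0,0,0,0,-36,0.5],[0,0,0,0,0,-36,0.5]])

```text
clock: 8.1
tcp_pos: [0.4357, -0.1696, 0.0436]
orientation: [0.267, -3.129, -0.001]
contact_force: [-0.5, 0.9, -1.1]
grip_width: 0.0428
gripper_force: 0.0
```

Emit:
servo_tool(commands=[[0,0,0,0,0,0,0.5],[0,0,0,0,0,0,0.5]])

```text
clock: 8.27
tcp_pos: [0.4363, -0.1698, 0.0448]
orientation: [-0.266, 3.129, -0.0]
contact_force: [-0.2, 0.3, -0.2]
grip_width: 0.0427
gripper_force: 0.0
```

Emit:
servo_tool(commands=[[0,0,0,0,0,-1,0.7],[0,0,0,0,0,-1,1],[0,0,0,0,0,-1,1],[0,0,0,0,0,-1,1],[0,0,0,0,0,-1,1]], force=40)

```text
clock: 8.68
tcp_pos: [0.4361, -0.1696, 0.0438]
orientation: [-0.267, 3.13, 0.0]
contact_force: [-1.7, 0.9, 6.4]
grip_width: 0.0153
gripper_force: 40.3
```

Emit:
servo_tool(commands=[[0,0,0,0,0,0,1],[0,0,0,0,0,0,1]])

```text
clock: 8.85
tcp_pos: [0.4361, -0.1697, 0.0438]
orientation: [-0.267, 3.13, 0.0]
contact_force: [-1.7, 0.5, 6.1]
grip_width: 0.0154
gripper_force: 40.3
```

Emit:
servo_tool(commands=[[0,0,0,3,0.5,0.5,1],[0,0,0,8,1.4,0.5,1],[0,0,0,13,2.2,0.5,1],[0,0,0,18,3.1,0.5,1],[0,0,0,23,3.9,0.5,1]])

```text
clock: 9.27
tcp_pos: [0.4525, -0.167, 0.0437]
orientation: [0.26, -3.121, -0.004]
contact_force: [-17.3, -3.3, 20.1]
grip_width: 0.0155
gripper_force: 42.5
```

Emit:
servo_tool(commands=[[0,0,0,4,0.7,0,1],[0,0,0,8,1.4,0,1],[0,0,0,12,2.1,0,1],[0,0,0,16,2.7,0,1],[0,0,0,20,3.4,0,1]])

```text
clock: 9.68
tcp_pos: [0.4731, -0.1638, 0.0437]
orientation: [0.261, -3.121, -0.003]
contact_force: [-14.7, -3.0, 18.5]
grip_width: 0.0152
gripper_force: 42.2
```

Emit:
servo_tool(commands=[[0,0,0,0,0,1,1],[0,0,0,0,0,2,1],[0,0,0,0,0,2,1]])

```text
clock: 9.93
tcp_pos: [0.478, -0.1622, 0.0454]
orientation: [0.267, -3.129, -0.001]
contact_force: [-1.4, -0.6, -4.6]
grip_width: 0.0156
gripper_force: 39.0
```

Emit:
servo_tool(commands=[[0,0,0,2,0.3,-0.5,1],[0,0,0,4,0.7,-0.5,1],[0,0,0,6,1,-0.5,1],[0,0,0,8,1.4,-0.5,1],[0,0,0,8,1.4,-0.5,1]])

```text
clock: 10.35
tcp_pos: [0.4877, -0.1605, 0.0452]
orientation: [-0.268, 3.13, 0.0]
contact_force: [0.5, 0.4, -5.5]
grip_width: 0.015
gripper_force: 39.0
```

Emit:
servo_tool(commands=[[0,0,0,1.5,0.3,0,1],[0,0,0,3,0.5,0,1],[0,0,0,4.5,0.8,0,1],[0,0,0,6,1,0,1]])

```text
clock: 10.68
tcp_pos: [0.4929, -0.1599, 0.0453]
orientation: [0.267, -3.13, -0.0]
contact_force: [-0.3, 0.7, -5.4]
grip_width: 0.0156
gripper_force: 39.1
```

Emit:
servo_tool(commands=[[0,0,0,0,0,-0.7,1],[0,0,0,0,0,-1.2,1],[0,0,0,0,0,-1.2,1]])

```text
clock: 10.93
tcp_pos: [0.4933, -0.16, 0.0442]
orientation: [-0.267, 3.129, -0.0]
contact_force: [0.4, 0.5, -3.2]
grip_width: 0.0155
gripper_force: 39.4
```

Emit:
servo_tool(commands=[[0,0,0,1.5,0.3,0,1],[0,0,0,3,0.5,0,1],[0,0,0,4.5,0.8,0,1],[0,0,0,6,1,0,1]])

```text
clock: 11.27
tcp_pos: [0.4988, -0.1591, 0.0442]
orientation: [0.266, -3.13, 0.0]
contact_force: [-2.3, -1.3, -2.2]
grip_width: 0.0151
gripper_force: 39.5
```

Emit:
servo_tool(commands=[[0,0,0,1.5,0.3,0,1],[0,0,0,3,0.5,0,1],[0,0,0,4.5,0.8,0,1],[0,0,0,6,1,0,1]])

```text
clock: 11.6
tcp_pos: [0.505, -0.158, 0.0441]
orientation: [0.267, -3.13, -0.0]
contact_force: [-2.4, -0.9, -2.3]
grip_width: 0.0153
gripper_force: 39.5
```

Emit:
servo_tool(commands=[[0,0,0,1.5,0.3,0,1],[0,0,0,3,0.5,0,1],[0,0,0,4.5,0.8,0,1],[0,0,0,6,1,0,1]])

```text
clock: 11.93
tcp_pos: [0.511, -0.1569, 0.0441]
orientation: [0.267, -3.13, -0.0]
contact_force: [-2.6, -0.4, -2.1]
grip_width: 0.015
gripper_force: 39.5
```

Emit:
servo_tool(commands=[[0,0,0,1,0.2,0,1],[0,0,0,2,0.3,0,1],[0,0,0,3,0.5,0,1],[0,0,0,4,0.7,0,1]])

```text
clock: 12.27
tcp_pos: [0.5149, -0.1562, 0.0441]
orientation: [0.267, -3.13, -0.0]
contact_force: [-2.5, -0.9, -2.1]
grip_width: 0.0157
gripper_force: 39.5
```

Emit:
servo_tool(commands=[[0,0,0,1,0.2,0,1],[0,0,0,2,0.3,0,1],[0,0,0,3,0.5,0,1],[0,0,0,4,0.7,0,1]])

```text
clock: 12.6
tcp_pos: [0.5189, -0.1555, 0.0441]
orientation: [0.267, -3.13, -0.0]
contact_force: [-3.5, -0.7, -2.4]
grip_width: 0.0155
gripper_force: 39.5
```

Emit:
servo_tool(commands=[[0,0,0,1,0.2,0,1],[0,0,0,2,0.3,0,1],[0,0,0,3,0.5,0,1]])

```text
clock: 12.85
tcp_pos: [0.5218, -0.1551, 0.0441]
orientation: [0.267, -3.13, -0.0]
contact_force: [-4.0, -0.4, -1.9]
grip_width: 0.0153
gripper_force: 39.6
```

Emit:
servo_tool(commands=[[0,0,0,1,0.2,0,1],[0,0,0,2,0.3,0,1]])

```text
clock: 13.02
tcp_pos: [0.5237, -0.1547, 0.0441]
orientation: [0.267, -3.13, -0.0]
contact_force: [-3.7, -0.6, -1.9]
grip_width: 0.0155
gripper_force: 39.6
```

Emit:
servo_tool(commands=[[0,0,0,0.7,0.1,0,1],[0,0,0,1.5,0.2,0,1]])

```text
clock: 13.18
tcp_pos: [0.5252, -0.1545, 0.044]
orientation: [0.267, -3.13, -0.0]
contact_force: [-4.6, -1.1, -1.2]
grip_width: 0.0154
gripper_force: 39.6
```

Emit:
servo_tool(commands=[[0,0,0,0.7,0.1,0,1],[0,0,0,1.5,0.2,0,1]])

```text
clock: 13.35
tcp_pos: [0.526, -0.1544, 0.0439]
orientation: [0.266, -3.129, -0.001]
contact_force: [-6.5, -2.2, -1.3]
grip_width: 0.0157
gripper_force: 39.7
```

Emit:
servo_tool(commands=[[0,0,0,0.7,0.1,0,1],[0,0,0,1.5,0.2,0,1]])

```text
clock: 13.52
tcp_pos: [0.526, -0.1543, 0.0438]
orientation: [0.266, -3.126, -0.002]
contact_force: [-13.0, -0.0, 5.2]
grip_width: 0.0156
gripper_force: 40.6
```

Emit:
servo_tool(commands=[[0,0,0,0.5,0.1,0,1],[0,0,0,1,0.2,0,1]])

```text
clock: 13.68
tcp_pos: [0.526, -0.1543, 0.0438]
orientation: [0.265, -3.125, -0.002]
contact_force: [-14.3, -0.3, 7.0]
grip_width: 0.0155
gripper_force: 41.0
```

Emit:
servo_tool(commands=[[0,0,0,0.3,0,0,1],[0,0,0,0.3,0,0,1],[0,0,0,0,0,0,0.8],[0,0,0,-1,0,0,0.5],[0,0,0,-2,0,0,0.5]])

```text
clock: 14.1
tcp_pos: [0.5294, -0.1538, 0.0448]
orientation: [-0.267, 3.127, -0.001]
contact_force: [0.5, -1.1, 0.4]
grip_width: 0.0403
gripper_force: 0.0
```

Emit:
servo_tool(commands=[[0,0,0,0,0,0,0.4],[0,0,0,0,0,15,0.4],[0,0,0,0,0,35,0.4],[0,0,0,-5,-1,65,0.4],[0,0,0,-20,-4,95,0.4]])

```text
clock: 14.52
tcp_pos: [0.5094, -0.1571, 0.1402]
orientation: [-0.27, 3.128, -0.001]
contact_force: [1.1, -0.5, 1.3]
grip_width: 0.0512
gripper_force: 0.0
```

Emit:
servo_tool(commands=[[0,0,0,-15,-2,30,0.4],[0,0,0,-30,-5,60,0.4],[0,0,0,-30,-5,60,0.4],[0,0,0,-30,-5,60,0.4],[0,0,0,-30,-5,60,0.4]])

```text
clock: 14.93
tcp_pos: [0.4779, -0.1625, 0.1991]
orientation: [-0.268, 3.129, 0.0]
contact_force: [-0.5, 0.5, -0.3]
grip_width: 0.0513
gripper_force: 0.0
```

```bash
python3 - <<'E'
from h import *
o=r.get_obs();print(o["clock"],o["tcp_pos"],o["orientation"],o["contact_force"]);pose=np.r_[o["tcp_pos"],o["orientation"]]
im,d=r.grab_frame("wrist");s,_=r.grab_frame("side");cv2.imwrite("pics/w4.png",np.hstack([im[:,80:480],cv2.resize(s[130:290,270:420],(400,420))]))
hsv=cv2.cvtColor(im,cv2.COLOR_BGR2HSV);t=((hsv[...,1]>120)&(hsv[...,0]>45)&(hsv[...,0]<80));np.save("w4o.npy",pose);cv2.imwrite("pics/w4raw.png",im)
E
```

```text
14.9333 [ 0.47790959 -0.16254737  0.19911935] [-2.67570452e-01  3.12895368e+00  2.69465773e-04] [-0.53156627  0.53903781 -0.28626966]
```

View pics/w4.png

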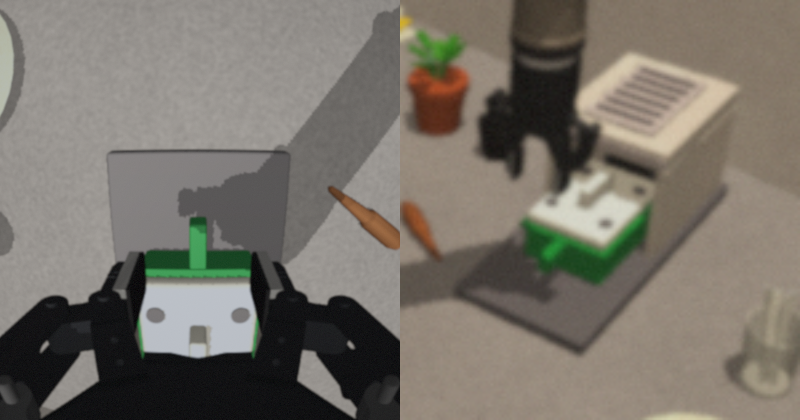

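The tray sits upright and straight, with its front under the hood and the tail at about (278,218–268) in the raw wrist picture. A quick check of travel follows, to be sure it didn't spring back on release.

```bash
python3 - <<'E'
from h import *
im=cv2.imread("pics/w4raw.png"); pose=np.load("w4o.npy"); hsv=cv2.cvtColor(im,cv2.COLOR_BGR2HSV); v,u=np.mgrid[0:420,0:560]
a=np.radians(9.7); B=np.array([[np.cos(a),np.sin(a)],[-np.sin(a),np.cos(a)]])
t=(hsv[...,1]>120)&(hsv[...,0]>45)&(hsv[...,0]<80)&(u>260)&(u<295)&(v>205)&(v<250)
row=v[t].min(); print(row, (wray([[u[t].mean(),row]],.074,pose)@B.T))
gray=cv2.cvtColor(im,6);d=((gray<150)&(hsv[...,1]<60)&(u>223)&(u<335)&(v>300)&(v<328)).astype(np.uint8)
n,l,s,ce=cv2.connectedComponentsWithStats(d)
for i in range(1,n):
    if s[i,4]>80: print("disc",s[i],wray(ce[i],.094,pose)@B.T)
E
```

```text
218 [[ 465.04545281 -241.16246017]]
disc [226 308  19  15 224] [[ 555.92723179 -281.18496061]]
disc [311 308  19  15 223] [[ 555.71729564 -200.68549152]]
```

```bash
python3 -c "
from bench import r
print(r.hand_in())"
```

```text
the job is handed in; nothing more can be done
None
```

I set the tray down on the dock and let go, then slid it in by the tail until it stalled on what I take to be the hidden stop, 91 mm in at about 14 N, under half the 30 N at which the bracket slips. The wrist camera showed it upright, straight and not sprung back after release; I inferred the switch press from the forces and travel, and the job is handed in with no verdict returned.

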